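# Shim the short foot of a rocking butcher's block

## Robot

A 6-joint arm with a two-finger parallel gripper is mounted at the origin on a cart in front of the work surface, level with it; the furniture and walls round the work are solid. World frame = base frame: x ahead of the robot, y to its left, z up, the work surface at z = 0. Lengths are in m, angles in degrees, forces in N, time in s.
With the tool pointing down it reaches from about 0.325 to 0.775 m from the base axis. Payload 5.5 kg.
Tool frame: the origin (TCP) lies at the centre of the arm's flange, where the gripper is bolted on; the fingertips stand 182 mm ahead of it and the grasp point (between the pads) lies 163 mm ahead of it; z points along the fingers, y is the direction in which the jaws open and shut (so a half turn about z gives the same grasp; the last joint's range is limited). The gripper opens to 88 mm and grips with 3 to 60 N. Pads are 20 mm wide; open, the fingers measure 115 mm over their backs; the gripper's body (75 mm by 178 mm) begins 61 mm behind the grasp point.
Start: joints at [-78.077, 5.22, 70.514, -0, 104.267, -3.249], TCP at [0.157, -0.579, 0.405] pointing down, gripper open.
Joint ranges: [-164.24, 164.24], [-49.07, 125.15], [9.68, 141.18], [-86.29, 266.29], [3.28, 154.24], [-151.56, 151.56]. Speed limits (degrees/s): [147.25, 147.25, 172.46, 180, 180, 180].

## Interface

Orientations are given as [roll, pitch, yaw] about the fixed x, y, z axes, in that order (R = Rz(yaw) Ry(pitch) Rx(roll)).
In Python, from station import r gives the robot as it stands. The module is installed in compiled form; this text tells all that it offers. Calls block until the motion is done:
- r.reach(position, orientation): joint-space move of the TCP to a pose.
- r.servo_line(position, rotation=None, speed=0.15): straight line of the TCP; rotation=None keeps the orientation; speed is the mean speed in m/s.
- r.move_joints(angles): joint-space move.
- r.let_go() and r.grab(squeeze=None): open the fingers fully, or close them until they stop; squeeze is the grip in N (None keeps the last).
- r.wait(seconds).
- r.inverse_kinematics(position, orientation): joint angles nearest the present ones, or None.
- r.sense(): the state.
- r.snapshot(name): name is "scene" or "top" or "wrist"; returns a dict with "frame" (400x640x3 uint8, red, green, blue), "fx", "fy", "cx", "cy" (pixels), "R" (3x3) and "t" (3): a world point X has camera coordinates R X + t. Camera axes: x right, y down, z forward; pixel columns grow to the right and rows downward; lengths in m; the calibration is good to about 2 mm. A picture is of the moment at which its call begins. There is no depth.
A pose or a line that the arm cannot do raises r.IKError and nothing moves.
- r.hand_in(): hands the job in, once; it reports no verdict.
The state is a dict: "clock": time; "joints": joint angles; "joint_vel": joint speeds; "joint_torque": joint torques, N m; "tcp_pos": TCP position; "orientation": TCP orientation; "contact_force": force on the tool from outside, world axes, zero at the start; "torque": the same for the moment, N m; "opening": finger opening in m.
Only numpy, scipy, OpenCV 4.12 (cv2) and the standard library are available. Lean on these libraries where they do the work, as an engineer would, in place of code of your own. Each camera call takes 0.05 s, during which the arm holds its last target.

## Task

The butcher's block rocks because its front left foot has worn short. Slide the tapered wooden shim, thin end first, along the worktop under that foot until you feel it just nip with a light drag, not so far that it jacks the block up or shifts it, and let it go there. Then press down on the block's top above that foot firmly with the fingertips to check that the corner no longer dips, and take the hand away.

Things in the scene. Friction and masses are not known exactly. Their poses are not given: they have to be found in the camera images.
- block: loose wooden butcher's block with a juice groove, about 2.7 kg: a board 240 x 320 x 45 mm on four dark rubber feet, top 61 mm and underside 16 mm above the worktop. Origin on the worktop plane under its centre; x to its back, y to its left, z up. Feet: 27 mm across, centred at x = +/-94, y = +/-134 mm, faces 13 mm in from the board's edges; three, domed below, stand on the worktop
- press_corner (a point): point on the block's top face straight above the centre of the front left foot, axes as the block's. That foot (block x = -94, y = +134 mm) is rubbed flat and short by an unknown 3.5 to 6.5 mm and hangs clear; the worktop to its left is free. About 6 N here rocks the block down onto it, and its own weight brings it up again; pressing with a steady 8 to 15 N shows whether it dips
- foot_front_right (a point): centre of the underside of the block's front right foot, on the worktop when the block stands properly; it rises if the block is jacked up
- foot_back_left (a point): centre of the underside of the block's back left foot, on the worktop when the block stands properly; it rises if the block is jacked up
- shim_heel (a point): where the shim is best gripped, across its width: 14 mm from the end of the thick heel, half-way across, 5 mm above its underside. x points to the thin tip, which lies 116 mm from this point; y across, z up. The last 25 mm at the heel are level, 9.9 mm thick; from there the top falls evenly, 8 mm in every 100 mm, to 1.5 mm at the tip
- shim: the shim: a plain wooden wedge, 40 g, 130 mm long, 34 mm wide, lying flat on the worktop; origin under its middle, axes as shim_heel. Sliding free it drags under 3 N; once the foot bears on it the drag climbs within 6 to 10 mm of travel by 6 to 12 N, which is a good nip, and beyond some 15 N the block lifts or slides. Nipped, it stays put by friction alone
- bowls: stack of cream bowls, 151 mm across and 152 mm high, standing on the block, right of its middle; origin under its centre. Bystander
- salt_mill: turned wooden salt mill, 58 mm across, 115 mm high; origin under its centre. Bystander
- honey_jar: squat glass jar with a green lid, 66 mm across, 84 mm high; origin under its centre. Bystander
- mug: white mug, 82 mm across, 115 mm with its handle, 88 mm high; origin under its centre. Bystander
Things that resemble listed ones, but are neither listed nor needed, are in the scene too. There is more than one size of the shim; the job needs the larger.

How it is judged:
By the outcome, as a careful person would: the job done as asked, in the order asked, and still so for the second after the job is handed in, with the robot touching nothing.
It also fails if it takes over 69 s, if anything falls off the work surface, if the arm or the gripper's body presses on something with over 40 N, if the wrist force passes 120 N, or if a joint passes its speed limit or range.

## Working session

There is one attempt and no reset: what is moved stays moved. The work goes in short steps, each a Python script; the robot and the scene stay as the last script left them, time stands still between calls to the robot, and variables do not carry over. Pictures are saved under pics/ and viewed, and the job is handed in when it is done.

```bash
mkdir -p pics
python3 - <<'E'
from station import r
import cv2
for n in ("scene","top"):
    s=r.snapshot(n); cv2.imwrite(f"pics/{n}0.png",s["frame"][:,:,::-1]); print(n,s["fx"],s["cx"],s["cy"],s["R"],s["t"])
st=r.sense(); print(st["clock"],st["contact_force"],st["orientation"],st["opening"])
E
```

```text
scene 441.01065284436334 327.57557248632355 194.76958538867385 [[ 0.7835519  -0.62127197 -0.0082198 ]
 [-0.45387817 -0.56329907 -0.69042651]
 [ 0.42431243  0.54471579 -0.72335584]] [-0.47751529  0.30586108  1.3322867 ]
top 499.14221255948064 313.54516937214396 209.87530084310717 [[-0.02677338 -0.99964068  0.0013015 ]
 [-0.99109262  0.02637449 -0.13053662]
 [ 0.13045539 -0.00478481 -0.99144263]] [-0.01867089  0.60845345  1.44569307]
0.1 [0.33207946 0.0424823  0.44227417] [-1.79902411e+02 -7.97428764e-03  1.51730758e+01] 0.08768033394473221
```

View pics/scene0.png

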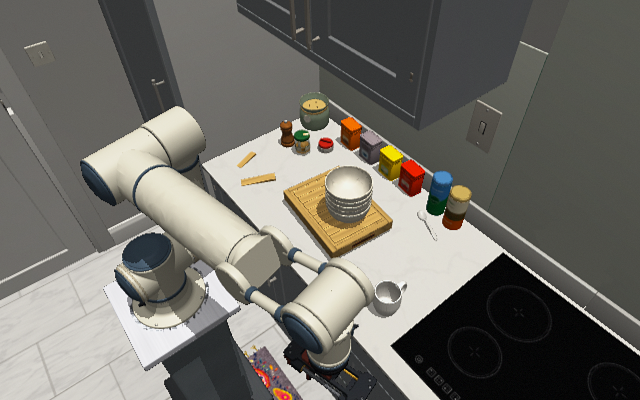

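View pics/top0.png

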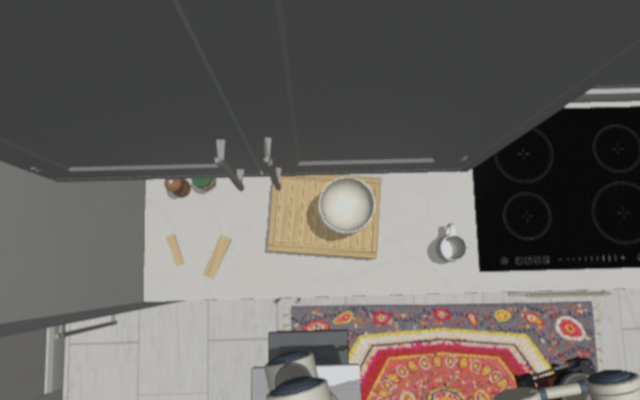

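```bash
cat > h.py <<'E'
import numpy as np, cv2
from station import r
def ray(s,uv,z):
    d=np.array([(uv[0]-s["cx"])/s["fx"],(uv[1]-s["cy"])/s["fy"],1.])
    R=np.array(s["R"]);t=np.array(s["t"]);C=-R.T@t;w=R.T@d
    return C+w*(z-C[2])/w[2]
def proj(s,X):
    c=np.array(s["R"])@np.array(X)+np.array(s["t"]); return np.array([s["fx"]*c[0]/c[2]+s["cx"],s["fy"]*c[1]/c[2]+s["cy"]])
def save(f,n,roi=None,k=1):
    f=f[:,:,::-1]
    if roi: f=f[roi[1]:roi[3],roi[0]:roi[2]]
    cv2.imwrite("pics/"+n,cv2.resize(f,None,fx=k,fy=k,interpolation=cv2.INTER_CUBIC))
def woods(s):
    hsv=cv2.cvtColor(s["frame"],cv2.COLOR_RGB2HSV)
    m=cv2.inRange(hsv,(10,70,90),(28,255,255))
    return m,[c for c in cv2.findContours(m,cv2.RETR_EXTERNAL,cv2.CHAIN_APPROX_NONE)[0] if cv2.contourArea(c)>60]
E
python3 - <<'E'
from h import *
for n in ("top","scene"):
    s=r.snapshot(n); m,cs=woods(s)
    for c in cs:
        R=cv2.minAreaRect(c); b=cv2.boxPoints(R)
        z=0.061 if R[1][0]>60 else 0.006
        print(n,np.round(R[0]),np.round(R[1]),cv2.contourArea(c)); print(np.round([ray(s,p,z)[:2] for p in b],3).tolist())
    if n=="scene": save(s["frame"],"sc1.png",(220,100,400,260),4)
    else: save(s["frame"],"top1.png",(140,160,400,300),3)
E
```

```text
top [482. 394.] [10. 17.] 60.5
[[0.075, -0.485], [0.073, -0.534], [0.045, -0.532], [0.047, -0.483]]
top [384. 392.] [ 7. 12.] 61.5
[[0.082, -0.208], [0.081, -0.243], [0.062, -0.242], [0.062, -0.208]]
top [446. 393.] [12. 36.] 100.0
[[0.084, -0.354], [0.081, -0.459], [0.047, -0.457], [0.05, -0.352]]
top [502. 383.] [ 8. 10.] 61.0
[[0.088, -0.551], [0.107, -0.573], [0.09, -0.589], [0.071, -0.567]]
top [394. 377.] [11.  8.] 61.0
[[0.109, -0.236], [0.13, -0.244], [0.12, -0.274], [0.099, -0.266]]
top [486. 370.] [10.  8.] 62.5
[[0.141, -0.516], [0.141, -0.539], [0.113, -0.537], [0.113, -0.514]]
top [394. 367.] [24. 80.] 238.5
[[0.108, -0.14], [0.232, -0.339], [0.175, -0.375], [0.052, -0.177]]
top [475. 363.] [85. 21.] 361.5
[[0.155, -0.356], [0.212, -0.371], [0.162, -0.603], [0.105, -0.587]]
top [450. 346.] [204.  37.] 757.0
[[0.178, -0.118], [0.281, -0.128], [0.234, -0.706], [0.132, -0.691]]
top [535. 320.] [19.  7.] 84.0
[[0.275, -0.653], [0.291, -0.668], [0.256, -0.71], [0.24, -0.695]]
top [344. 317.] [13. 23.] 189.0
[[0.306, -0.083], [0.308, -0.151], [0.272, -0.152], [0.269, -0.084]]

[... 574 characters left out ...]
.21]]
scene [460. 194.] [17. 21.] 272.5
[[1.017, -0.219], [1.077, -0.268], [1.009, -0.323], [0.95, -0.276]]
scene [258. 179.] [ 7. 35.] 199.5
[[0.423, 0.299], [0.545, 0.251], [0.528, 0.216], [0.408, 0.264]]
scene [338. 207.] [94. 67.] 3118.5
[[0.488, 0.099], [0.773, 0.159], [0.69, -0.25], [0.451, -0.269]]
scene [246. 159.] [ 5. 21.] 90.0
[[0.455, 0.376], [0.548, 0.416], [0.548, 0.389], [0.455, 0.35]]
scene [390. 163.] [24. 35.] 481.0
[[0.828, -0.024], [0.979, 0.117], [1.043, 0.045], [0.888, -0.089]]
scene [354. 132.] [33. 18.] 343.5
[[0.957, 0.349], [1.04, 0.33], [0.928, 0.144], [0.853, 0.164]]
scene [314. 106.] [15. 27.] 287.0
[[0.911, 0.585], [1.008, 0.507], [0.936, 0.416], [0.843, 0.491]]
```

View pics/sc1.png

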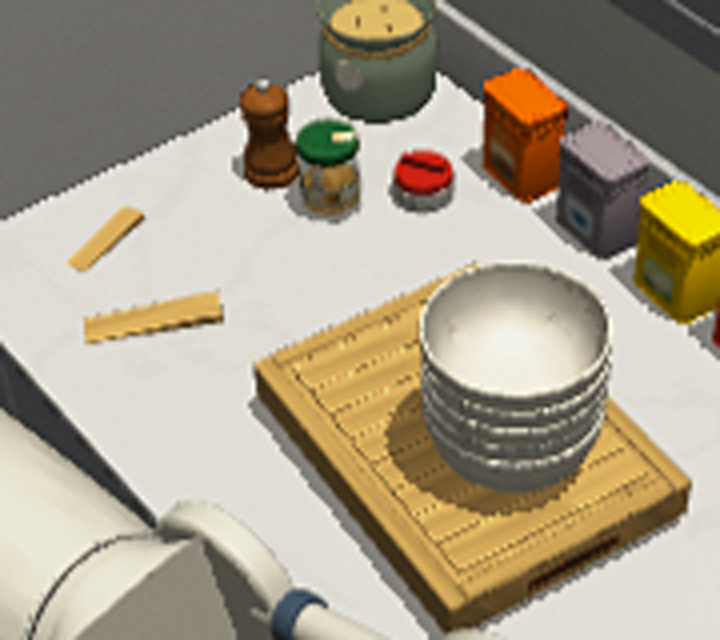

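View pics/top1.png

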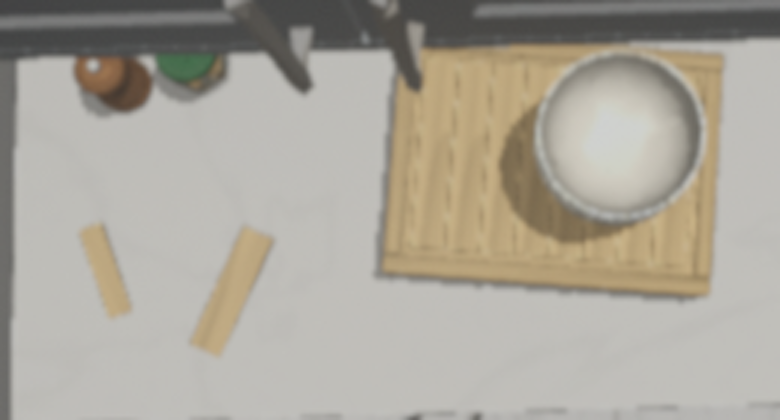

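Run:
```python
from h import *
r.servo_line([0.157,-0.579,0.48],speed=0.2)
r.reach([0.42,0.23,0.46],[180,0,154.5])
st=r.sense(); print(st["clock"],st["joints"],st["tcp_pos"],st["contact_force"])
s=r.snapshot("wrist"); save(s["frame"],"w1.png"); print(s["R"],s["t"],s["fx"],s["cx"],s["cy"])
m,cs=woods(s)
for c in cs:
    if cv2.contourArea(c)<500: continue
    a=cv2.approxPolyDP(c,6,True)[:,0]; print(a.tolist())
    print(np.round([ray(s,p,.005)[:2] for p in a],3).tolist())
```

```text
3.7083 [ 2.45685301e+01 -1.22582423e+01  8.16394524e+01 -9.10367221e-03
  1.10623469e+02 -3.98620728e+01] [0.42034734 0.22952811 0.45994295] [ 0.46879012 -0.50089097  0.09379983]
[[ 4.31151469e-01  9.02279258e-01 -7.42998406e-04]
 [ 8.59780384e-01 -4.10593479e-01  3.03629191e-01]
 [ 2.73653251e-01 -1.31548987e-01 -9.52789989e-01]] [-0.3891468  -0.32013293  0.35928694] 345.5901481802314 317.5303434900431 202.4079047191943
[[181, 395], [312, 399], [298, 371], [192, 372]]
[[0.668, -0.13], [0.765, 0.056], [0.706, 0.06], [0.636, -0.09]]
[[248, 265], [235, 268], [211, 335], [281, 333]]
[[0.51, 0.08], [0.507, 0.061], [0.589, -0.028], [0.631, 0.069]]
[[345, 141], [343, 236], [365, 237], [370, 142]]
[[0.412, 0.273], [0.528, 0.218], [0.542, 0.244], [0.426, 0.3]]
[[437, 133], [424, 147], [471, 196], [483, 184]]
[[0.452, 0.379], [0.461, 0.359], [0.548, 0.392], [0.539, 0.411]]
[[163, 80], [161, 97], [0, 184], [127, 127], [165, 100]]
[[0.253, 0.107], [0.268, 0.095], [0.269, -0.154], [0.28, 0.037], [0.273, 0.097]]
```

View pics/w1.png

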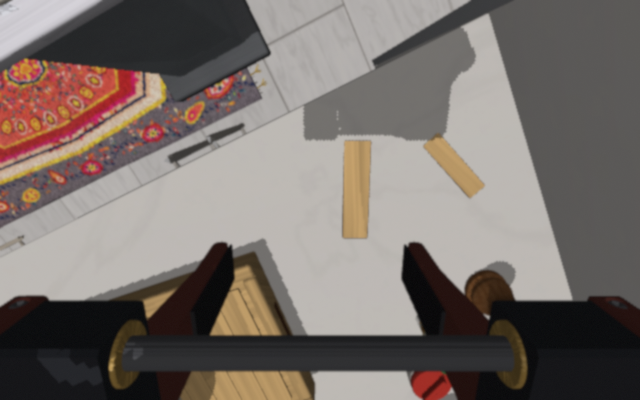

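Run:
```python
from h import *
s=r.snapshot("scene"); a=s["frame"][165:195,235:285]
w=r.snapshot("wrist"); b=w["frame"][130:250,310:400]
a=cv2.resize(a,None,fx=10,fy=10,interpolation=cv2.INTER_NEAREST); b=cv2.resize(b,(225,300))
save(np.hstack([a,b]),"z1.png")
```

```text
(no output)
```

View pics/z1.png

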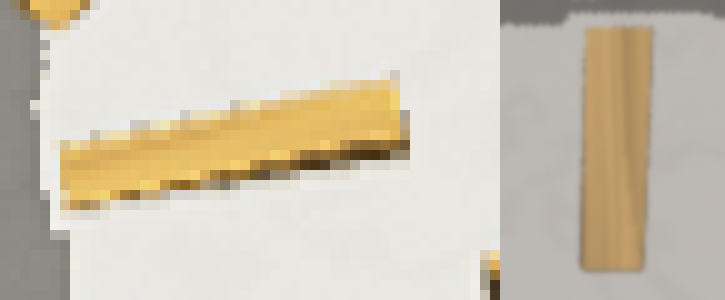

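Run:
```python
from h import *
def edge(s,g,p,q,z):  # refine a line: strongest gradient along normals between world pts p,q
    P=[]
    for a in np.linspace(.08,.92,25):
        X=np.array([*(np.array(p)*(1-a)+np.array(q)*a),z]); d=np.array([q[1]-p[1],-(q[0]-p[0]),0.]);d/=np.linalg.norm(d)
        t=np.arange(-.012,.012,.0005); uv=np.array([proj(s,X+d*k) for k in t]).astype(np.float32)
        v=cv2.remap(g,uv[None,:,0],uv[None,:,1],cv2.INTER_LINEAR)[0]
        gr=np.abs(np.gradient(cv2.GaussianBlur(v[None],(7,1),1.5)[0])); k=gr.argmax(); P.append((X+d*t[k])[:2])
    P=np.array(P,np.float32); l=cv2.fitLine(P,cv2.DIST_HUBER,0,.0005,.001)[:,0]; return l
for n in ("top","scene"):
    s=r.snapshot(n); g=cv2.cvtColor(s["frame"],cv2.COLOR_RGB2HSV)[:,:,1].astype(np.float32)
    L=edge(s,g,(.489,.104),(.728,.084),.061)
    if n=="top": F=edge(s,g,(.489,.104),(.459,-.212),.061)
    else: F=edge(s,cv2.cvtColor(s["frame"],cv2.COLOR_RGB2GRAY).astype(np.float32),(.489,.104),(.459,-.212),.061)
    M=np.array([[L[0],-F[0]],[L[1],-F[1]]]); k=np.linalg.solve(M,F[2:]-L[2:]); print(n,"corner",L[2:]+k[0]*L[:2],"angL",np.degrees(np.arctan(L[1]/L[0])),"angF",np.degrees(np.arctan(F[0]/F[1])))
    if n=="top":
        Rr=edge(s,g,(.459,-.212),(.696,-.239),.061); print("width",np.cross(L[:2],Rr[2:]-L[2:]))
    for h in ((.523,.219),(.541,.245)): pass
    # shim ends
    for e in (((.541,.246),(.527,.219),.010),((.413,.273),(.427,.300),.0015)):
        l=edge(s,g,e[0],e[1],e[2]); print(n,"shim end",l[2:],)
```

```text
top corner [0.48894435 0.10451587] angL -5.335575 angF 5.7167974
width -0.31857166
top shim end [0.53582877 0.23155175]
top shim end [0.42026058 0.28852323]
scene corner [0.48867315 0.10185107] angL -5.5029755 angF 5.6236744
scene shim end [0.53652436 0.23334941]
scene shim end [0.41799366 0.28754032]<stdin>:17: DeprecationWarning: Arrays of 2-dimensional vectors are deprecated. Use arrays of 3-dimensional vectors instead. (deprecated in NumPy 2.0)
```

Run:
```python
from h import *
f=lambda:(np.round(r.sense()["contact_force"],2),round(r.sense()["clock"],2))
r.reach([.5235,.2384,.30],[180,0,-25.4]); print(f(),r.sense()["joints"])
r.servo_line([.5235,.2384,.1855],speed=.08); print(f())
r.grab(30); print(f(),r.sense()["opening"],r.sense()["tcp_pos"])
s=r.snapshot("wrist"); save(s["frame"],"w2.png")
```

```text
(array([-0.  , -0.14, -0.32]), 6.56) [ 2.10996113e+01  1.65172474e+00  8.47913702e+01 -1.42030413e-03
  9.35362250e+01  1.36475045e+02]
(array([ 0.3 , -0.08,  0.09]), 8.14)
(array([-0.06,  0.51,  0.3 ]), 9.02) 0.03357006669643727 [0.52348926 0.23840086 0.1854729 ]
```

View pics/w2.png

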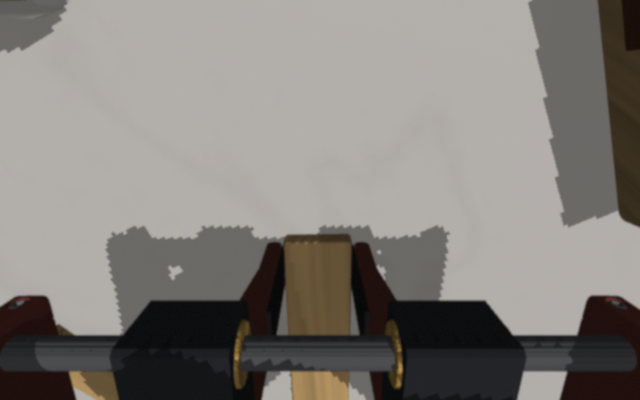

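```bash
cat >> h.py <<'E'
BY=np.array([.096,.9954]);BX=np.array([.9954,-.096]);FT=np.array([.5122,.0751])
def hp(d,z): return [*(FT+BY*d),z]
def F():
    c=r.sense()["contact_force"]; return float(np.dot(c[:2],BY)),float(np.dot(c[:2],BX)),float(c[2])
E
python3 - <<'E'
from h import *
r.servo_line([.5235,.2384,.200],speed=.08)
print(np.round(F(),2))
r.servo_line(hp(.165,.200),[180,0,84.5],speed=.02)
print(np.round(F(),2),r.sense()["joints"],r.sense()["clock"])
for n in ("top","scene"):
    s=r.snapshot(n)
    save(s["frame"],n+"2.png",(200,180,330,280) if n=="top" else (220,130,350,230),5)
E
```

```text
[ 0.39 -0.07 -0.78]
[ 0.19  0.23 -0.38] [2.10194054e+01 5.42391240e+00 9.12202825e+01 2.28327829e-03
 8.33652689e+01 2.65464269e+01] 11.4667
```

View pics/top2.png

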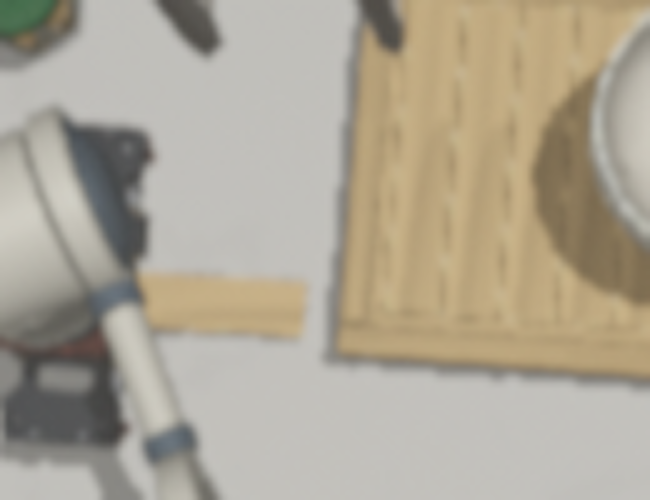

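View pics/scene2.png

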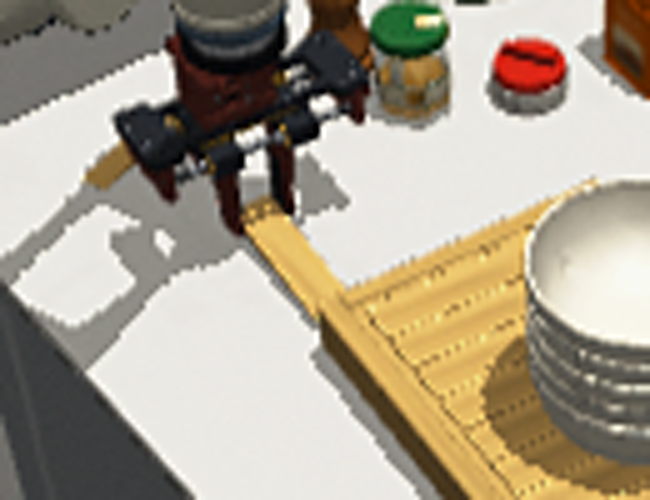

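Run:
```python
from h import *
r.servo_line(hp(.165,.1855),speed=.04); print("down",np.round(F(),2))
for d in (.155,.140,.125,.112):
    r.servo_line(hp(d,.1855),speed=.04); print(d,np.round(F(),2))
d=.112
while d>.060:
    d-=.002
    r.servo_line(hp(d,.1855),speed=.015); f=F(); print(round(d,4),np.round(f,2))
    if f[0]>3.5 or abs(f[2])>8: break
print(r.sense()["clock"],r.sense()["tcp_pos"])
```

```text
down [0.3  0.03 0.06]
0.155 [-0.17  0.85 -0.83]
0.14 [-0.21  0.03 -0.75]
0.125 [-0.39  0.73 -0.73]
0.112 [ 0.25  0.59 -0.79]
0.11 [ 0.08  0.29 -0.94]
0.108 [-0.41  0.59 -1.35]
0.106 [-0.89  0.18 -0.7 ]
0.104 [ 0.02 -0.6  -0.47]
0.102 [-0.14  0.68 -0.14]
0.1 [ 0.72 -0.45  0.46]
0.098 [-0.31 -1.05  0.24]
0.096 [-0.21  0.74 -0.16]
0.094 [-0.05  0.47 -0.27]
0.092 [ 0.28 -0.14 -0.53]
0.09 [ 0.17 -0.51 -0.33]
0.088 [-0.92  0.54 -0.68]
0.086 [-0.73  0.05  0.1 ]
0.084 [-0.98 -0.28  0.  ]
0.082 [-0.75  0.56  0.24]
0.08 [-0.36  0.83 -0.37]
0.078 [-0.12  0.27 -0.7 ]
0.076 [ 0.04 -0.63 -0.94]
0.074 [ 0.49  0.53 -0.05]
0.072 [ 0.35 -0.67 -0.99]
0.07 [ 2.01  0.41 -2.39]
0.068 [ 4.89  0.12 -3.  ]
20.2417 [0.51863866 0.14326961 0.18530952]
```

Run:
```python
from h import *
def avg():
    a=[]
    for _ in range(6): r.wait(.04); a.append(F())
    return np.mean(a,0)
d=.068; f=avg(); print(d,np.round(f,2))
while d>.0605 and f[0]<8:
    d-=.0007
    r.servo_line(hp(d,.1855),speed=.01); f=avg(); print(round(d,4),np.round(f,2))
s=r.sense();print(s["clock"],s["tcp_pos"],s["torque"])
```

```text
0.068 [ 5.45  0.44 -2.45]
0.0673 [ 6.36  0.15 -3.02]
0.0666 [ 7.09  0.28 -3.2 ]
0.0659 [ 7.82  0.43 -3.63]
0.0652 [ 8.98  0.37 -4.29]
22.4917 [0.51831445 0.14128847 0.18522398] [ 1.494791   -0.28560995 -0.00159185]
```

Run:
```python
from h import *
def avg():
    a=[]
    for _ in range(6): r.wait(.04); a.append(F())
    return np.mean(a,0)
for z in (.1852,.1849):
    r.servo_line(hp(.0652,z),speed=.01); f=avg(); print(z,np.round(f,2),r.sense()["tcp_pos"][2])
for n in ("top","scene"):
    s=r.snapshot(n)
    save(s["frame"],n+"3.png",(200,180,330,280) if n=="top" else (220,130,350,230),5)
```

```text
0.1852 [ 8.54  0.08 -3.23] 0.1851095479431722
0.1849 [ 8.28 -0.34 -1.28] 0.1851032857987096
```

View pics/scene3.png

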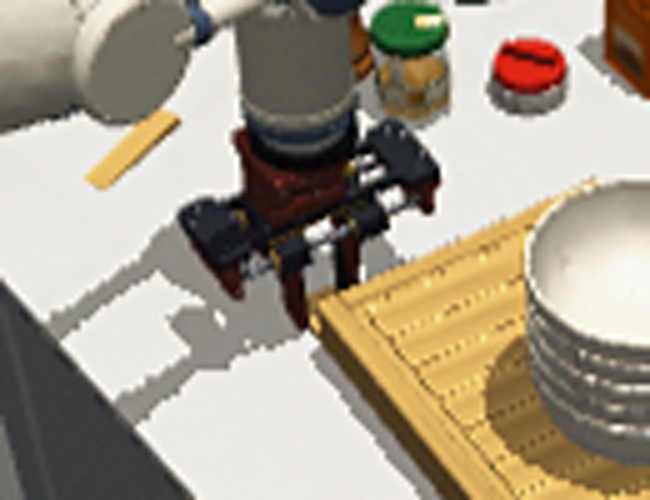

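View pics/top3.png

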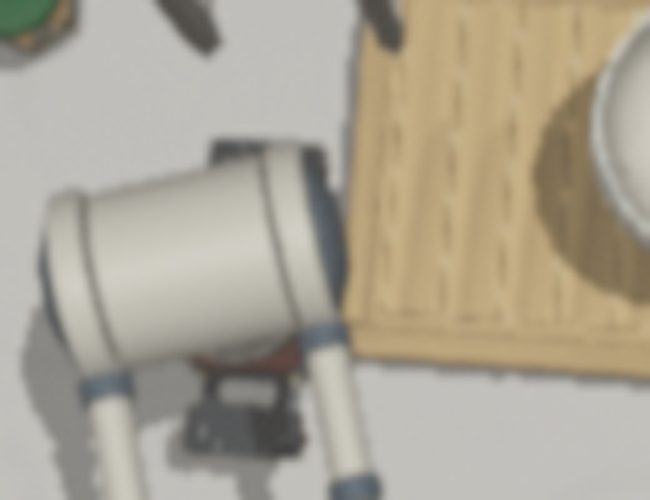

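Run:
```python
from h import *
r.let_go(); print(np.round(F(),2))
p=r.sense()["tcp_pos"]
r.servo_line([p[0],p[1],.30],speed=.15)
s=r.snapshot("wrist"); save(s["frame"],"w4.png")
r.grab(20)
r.servo_line([*FT,.30],[180,0,84.5],speed=.1)
r.wait(.2); print(np.round(F(),2),r.sense()["opening"],r.sense()["clock"])
for n in ("top","scene"):
    s=r.snapshot(n)
    save(s["frame"],n+"4.png",(200,180,330,280) if n=="top" else (220,130,350,230),5)
```

```text
[ 0.23  0.67 -0.3 ]
[-0.12 -0.89 -0.92] 7.736982499464566e-05 27.8583
```

View pics/scene4.png

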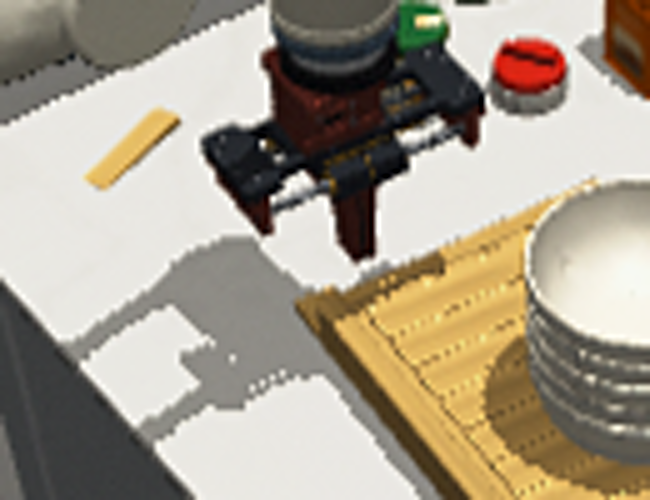

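View pics/w4.png

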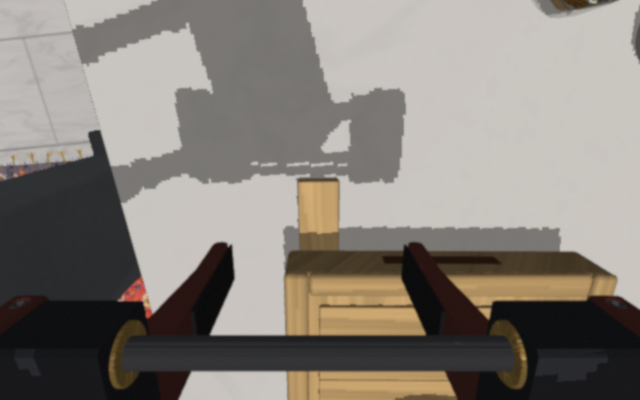

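Run:
```python
from h import *
r.servo_line([*FT,.249],speed=.08); r.wait(.1); b=F()[2]; print("base",b)
z=.249; f=0
while z>.236:
    z-=.0006; r.servo_line([*FT,z],speed=.012); f=F()[2]-b; 
    if f>1: print(round(z,4),round(r.sense()["tcp_pos"][2],4),np.round(F(),2))
    if f>10: break
for _ in range(6): r.wait(.25); print("hold",np.round(F(),2),round(r.sense()["tcp_pos"][2],4))
print(r.sense()["clock"])
```

```text
base -0.701211558057541
0.2466 0.2465 [-0.07 -0.44  0.44]
0.2436 0.2435 [-1.   -0.79  0.67]
0.243 0.2433 [ 0.14 -0.91  1.83]
0.2424 0.2433 [-0.25 -1.98  5.62]
0.2418 0.2433 [-0.8  -3.68  9.11]
0.2412 0.2432 [-1.03 -4.9  11.97]
hold [-1.22 -5.95 10.89] 0.2432
hold [-0.59 -5.2  10.92] 0.2432
hold [-1.99 -5.37 12.12] 0.2432
hold [-1.2  -5.7  10.87] 0.2432
hold [-1.87 -5.87 11.08] 0.2432
hold [ 0.3  -4.43 10.48] 0.2432
33.5917
```

Run:
```python
from h import *
r.servo_line([*FT,.30],speed=.06)
r.servo_line([.45,.25,.40],speed=.2)
print(np.round(F(),2),r.sense()["clock"])
s=r.snapshot("wrist"); save(s["frame"],"w5.png")
s=r.snapshot("top"); save(s["frame"],"top5.png",(200,160,400,290),4)
t=s
g=cv2.cvtColor(s["frame"],cv2.COLOR_RGB2HSV)[:,:,1]
s=r.snapshot("scene"); save(s["frame"],"scene5.png",(220,130,400,260),4)
```

```text
[ 0.12  0.98 -0.66] 35.9333
```

View pics/scene5.png

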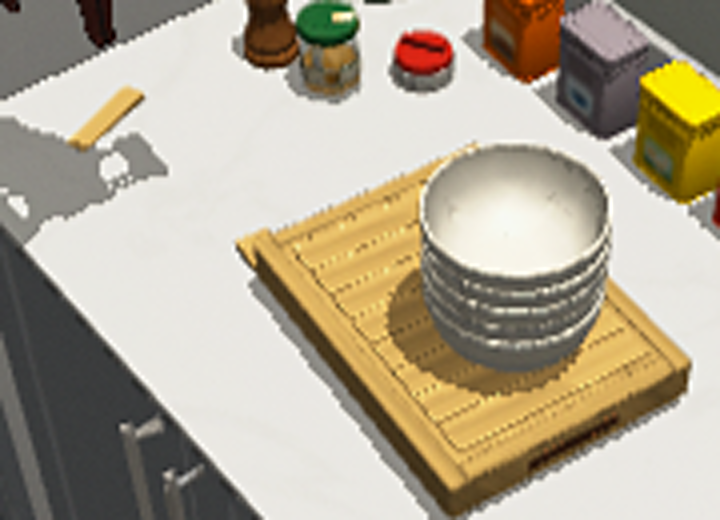

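View pics/top5.png

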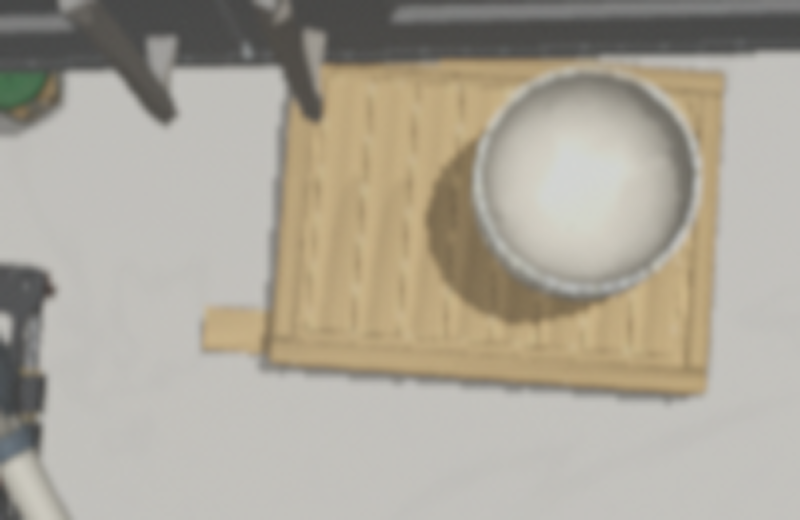

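View pics/w5.png

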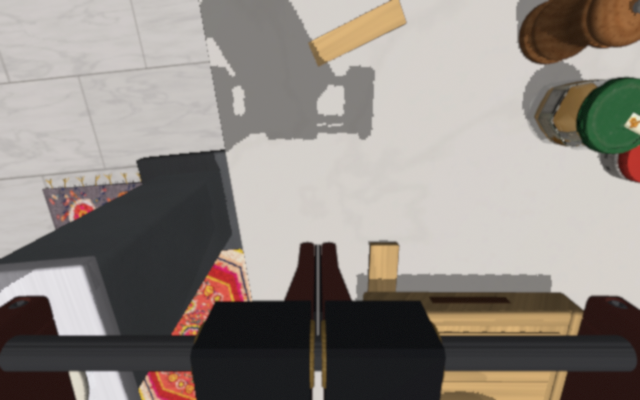

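Run:
```python
from h import *
r.wait(.3); print(r.hand_in(), r.sense()["clock"])
```

```text
the job is handed in; nothing more can be done
the job is handed in; nothing more can be done
```

The larger shim is nipped under the front left foot and released. The corner did not dip when I pressed on it, and I have handed the job in. The clock read 35.9 s at the last check.

- **Shim:** I gripped it by the heel and slid it in from the left, thin end first. It moved freely (under 1 N) until the foot met it, then the drag climbed over about 7 mm. It reached 9.0 N, and 8.3 N once I had lowered the heel flat onto the worktop, and I let go there.
- **Press check:** I held about 11 N on the block's top above that foot for 1.5 s. The fingertips stayed at one height to within 0.1 mm.
- **Last pictures:** The block's front left corner is at the same place in the image as at the start, to within a pixel (about 3 mm). The bowls look undisturbed and the shim's heel sticks out to the left of the block. The hand was clear of everything.

Two things were less than ideal. During the press there was about 5 N of sideways force as well as the downward force; the pictures show no shift from it. I did not measure directly whether the other feet lifted, so that rests on the modest drag and the unmoved block.

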